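# Clear the strap clamp and lower the machine guard

### The job

The ring deburring machine cannot be closed because a steel strap clamp was left on its ledge. First put the clamp in the blue parts tray, lying down inside it, then lower the hinged yellow guard gently, without letting it slam or pressing hard, until it is fully down on its rubber stops. Leave the stack of rings, the oil bottle and the tin where they are.

Things in the scene. Friction and masses are not known exactly. Their poses are not given: they have to be found in the camera images.
- machine: Green ring deburring machine, fixed: bed 200 (x) x 220 (y) x 70 mm high. Origin: centre of its underside; z up, x roughly away from the robot. Flat landing ledge, top z = 70, along its -y side (y -110 to -45 mm), with 3 mm rubber stop pads; beside it an open well with the ring nest (to y +80). A grey motor lies along the +y side, below z = 60, out to y +168 mm.
- guard (a joint): Guard angle, rad. 0 = fully down, level on its stops (end of travel); grows as it opens; 1.55 = nearly upright, open end of travel. Stiff hinge (about 0.8 N m friction, more than its weight): it stays at any angle, neither falls nor springs back, and must be pushed all the way down, with 2 to 6 N near its free edge.
- guard_hinge (a point): Centre of the guard's hinge line, mid-thickness: at x 0, y +90, z 79 mm in the machine's frame. The line runs along the machine's x axis. Site axes turn with the guard: -y from hinge to free edge, z out of its outer face (the top when shut; the face towards the machine's +y side when open).
- guard_edge (a point): Centre of the guard panel's free edge, mid-thickness. Flat panel, yellow frame and clear solid window, 170 mm along the hinge, 180 mm from hinge to edge, 12 mm thick, 0.5 kg. A black grip tab, 60 mm wide, 12 mm thick, flush with it, extends 26 mm beyond this edge. Shut, it lies above the ledge, its underside at z = 73 mm.
- clamp: Loose steel strap clamp, a bar 110 (x) x 32 (y) x 28 mm (z) with a lengthwise slot in the middle, solid sides, about 0.6 kg. Origin: centre of its underside; x along its length. It lies flat on the ledge of the machine, roughly along the machine's x axis, under where the guard comes down, and keeps the guard from closing.
- clamp_center (a point): Centre of the strap clamp, 14 mm above its origin.
- tray: Blue open parts tray fixed to the bench, 200 (x) x 160 (y) x 35 mm high outside, walls and floor 5 mm. Origin: centre of its underside.
- rings: Bystander: stack of dark steel rings, 84 mm across, 45 mm high. Origin: centre of underside.
- oil: Bystander: white oil bottle with red cap, 60 mm across, 150 mm high. Origin: centre of underside.
- tin: Bystander: red tin, 76 mm across, 80 mm high. Origin: centre of underside.
Things that resemble listed ones, but are neither listed nor needed, are in the scene too. Of the things like the clamp, leave any that is brown or orange; of the rest the larger one is meant.

How it is judged:
By the outcome, as a careful person would: the job done as asked, in the order asked, and still so for the second after the job is handed in, with the robot touching nothing.
It also fails if it takes over 58 s, if anything falls off the work surface, if the arm or the gripper's body presses on something with over 40 N, if the wrist force passes 120 N, or if a joint passes its speed limit or range.

### The arm

A 6-joint arm with a two-finger parallel gripper is mounted at the origin on the work surface. World frame = base frame: x ahead of the robot, y to its left, z up, the work surface at z = 0. Lengths are in m, angles in rad, forces in N, time in s.
With the tool pointing down it reaches from about 0.375 to 0.9 m from the base axis. Payload 3.1 kg.
Tool frame: the origin (TCP) lies between the finger pads; the fingertips stand 22 mm ahead of it and the grasp point (between the pads) lies 3 mm ahead of it; z points along the fingers, y is the line along which they close (so a half turn about z gives the same grasp; the last joint's range is limited). The gripper opens to 87 mm and grips with 3 to 60 N. Pads are 19 mm wide; open, the fingers measure 117 mm over their backs; the gripper's body (75 mm by 190 mm) begins 51 mm behind the grasp point.
Start: joints at [1.109, 0.527, 1.433, -0, 1.181, -0.178], TCP at [0.174, 0.6, 0.245] pointing down, gripper open.
Joint ranges: [-3.08, 3.08], [-0.75, 2.2], [0.22, 2.44], [-1.43, 4.57], [0, 2.65], [-2.85, 2.85]. Speed limits (rad/s): [2.79, 2.79, 3.14, 3.14, 3.14, 3.14].

### API

Orientations are given as a unit quaternion [x, y, z, w].
In Python, from rig import robot gives the robot as it stands.
- The arm moves only by the tool move_arm, never from a script. Its argument "series" is text: rows parted by semicolons, each of 6 numbers parted by spaces: the shift along the tool's x, y, z in mm, then the turn, a rotation vector about the tool's x, y, z in degrees. In form: dx dy dz ax ay az; .... A call has 1 to 8 rows; each row is the pose to reach, as a shift and turn from the pose commanded when the call began, along the tool's axes at that moment; what a row does not reach only later rows make up. A row lasts 1/12 s, in which the tool goes at most 41.7 mm and 7.16 degrees, less where a joint would pass 70% of its speed; a pose out of reach is approached as far as the arm can. A call with a gripper value outside its range is refused whole. "jaw" is the opening, from 0 (shut) to 1 (fully open), set as the call begins (left out, the last holds). The fingers move at their own pace and stop on an object; "newtons" is the grip in N (left out, the last holds). Time passes only in rows, so rows that repeat a pose let the fingers close. It gives the time, the measured TCP pose, the force, the opening and the grip force at its end, in the units of the state.
- robot.get_obs(): the state, without advancing time (a new reading comes with each control period).
- robot.camera(name): name is "side" or "top" or "wrist"; returns a dict with "img" (420x560x3 uint8, red, green, blue), "mtx" (3x3 intrinsics, pixels), "world_to_cam" (4x4, takes a point from world to camera coordinates). Camera axes: x right, y down, z forward; pixel columns grow to the right and rows downward; lengths in m; the calibration is good to about 2 mm. A picture is of the moment at which its call begins. There is no depth.
- robot.hand_in(): hands the job in; it is judged then, once.
Trained networks look in a picture, given as the dict that the camera call returned (one of the last four; its "shot" number tells which), for a name from the list of things; names that differ only in an ending like _2 or _b are one class to them, and where a whole thing is asked for, a point or a joint stands for the part that bears it (a point fixed in the world has none). Each returns a list of dicts, best first, with "p" (0 to 1); they miss things now and then, are a little off and sometimes report something else, mostly with a low value. They report only what shows in the picture. A call takes as long as a camera call. They do not tell look-alikes from the thing itself.
- robot.search_frame(picture, thing): "xyz" ([x, y, z] in m, in world coordinates, good to about 4 mm: the middle of the surface that is visible of it).
- robot.tip_of(picture, thing): "xyz" ([x, y, z] in m, in world coordinates, good to about 4 mm: a listed point, or the origin of a listed thing).
The state is a dict: "time": time; "q": joint angles; "joint_velocities": joint speeds; "joint_torque": joint torques, N m; "position": TCP position; "tool_rot": TCP orientation; "ft_force": force on the tool from outside, world axes, zero at the start; "moment": the same for the moment, N m; "grip_width": finger opening in m; "grip_force": force on a finger pad.
Only numpy, scipy, OpenCV 4.12 (cv2) and the standard library are available. Lean on these libraries where they do the work, as an engineer would, in place of code of your own. Each camera call takes 0.05 s, during which the arm holds its last target. There are 200 camera calls.

## Working session

There is one attempt and no reset: what is moved stays moved. The work goes in short steps, Python scripts to look and compute and a tool call to move; the robot and the scene stay as the last step left them, time stands still between calls to the robot, and variables do not carry over. Pictures are saved under pics/ and viewed, at most 10 in all, crops included, and the job is handed in when it is done.

Besides the shell and the picture viewer there is one more tool, called after "Emit:" by a JSON object that holds its "op" and its "data", one argument or row to a line. move_arm: Moves the arm, as the interface text tells. Its arguments: {"type":"object","properties":{"series":{"type":"string"},"jaw":{"type":"number"},"newtons":{"type":"number"}},"required":["series"]}

```bash
mkdir -p pics
cat > h.py <<'E'
from rig import robot
import numpy as np, cv2
def snap(n,f):
    d=robot.camera(n); cv2.imwrite('pics/'+f+'.png',d['img'][:,:,::-1]); return d
def nets(d,things,k=3):
    for t in things:
        for fn in ('search_frame','tip_of'):
            try:
                for r in getattr(robot,fn)(d,t)[:k]: print(t,fn,round(r['p'],2),np.round(r['xyz'],3))
            except Exception as e: print(t,fn,e)
E
python3 - <<'E'
from h import *
a=snap('top','top1'); nets(a,['machine','guard_hinge','guard_edge','clamp','clamp_center','tray','rings','oil','tin'])
b=snap('side','side1'); nets(b,['guard_hinge','guard_edge','clamp','clamp_center','tray'])
cv2.imwrite('pics/both.png',cv2.resize(np.vstack([a['img'],b['img']])[:,:,::-1],None,fx=.71,fy=.71))
print(robot.get_obs())
E
```

```text
machine search_frame 0.86 [0.501 0.135 0.057]
machine tip_of 0.6 [ 0.507  0.118 -0.001]
guard_hinge search_frame 0.76 [0.502 0.14  0.248]
guard_hinge tip_of 0.97 [0.488 0.204 0.076]
guard_edge search_frame 0.62 [0.495 0.138 0.248]
guard_edge tip_of 0.69 [0.499 0.144 0.25 ]
guard_edge tip_of 0.27 [ 0.495 -0.305  0.   ]
clamp search_frame 0.9 [0.506 0.034 0.093]
clamp search_frame 0.67 [ 0.329 -0.113  0.028]
clamp search_frame 0.56 [ 0.602 -0.095  0.019]
clamp tip_of 0.9 [ 0.327 -0.113 -0.002]
clamp tip_of 0.71 [ 0.483 -0.11   0.   ]
clamp tip_of 0.64 [0.509 0.037 0.065]
clamp_center search_frame 0.89 [ 0.487 -0.112  0.019]
clamp_center search_frame 0.85 [ 0.33  -0.112  0.027]
clamp_center search_frame 0.8 [0.511 0.032 0.102]
clamp_center tip_of 0.85 [0.509 0.034 0.087]
clamp_center tip_of 0.74 [ 0.598 -0.098  0.014]
clamp_center tip_of 0.65 [ 0.483 -0.108  0.013]
tray search_frame 0.69 [ 0.492 -0.31   0.005]
tray tip_of 0.59 [ 0.497 -0.306 -0.   ]
rings search_frame 0.78 [ 0.752 -0.08   0.045]
rings tip_of 0.69 [ 0.75  -0.079  0.001]
oil search_frame 0.71 [0.759 0.111 0.104]
oil tip_o
[... 1027 characters left out ...]

{'time': 1.5, 'q': array([ 1.10950410e+00,  5.27465524e-01,  1.43268623e+00,  1.56002356e-06,
        1.18144756e+00, -1.78458916e-01]), 'joint_velocities': array([ 0.00060982,  0.00172538, -0.00080838, -0.00126897, -0.0007554 ,
       -0.0004144 ]), 'joint_torque': array([-8.10339479e-04, -4.39997149e+01, -1.76983416e+01,  6.33437186e-02,
        5.06099558e-02, -2.89571221e-05]), 'position': array([0.17435768, 0.6001584 , 0.244574  ]), 'tool_rot': array([ 1.40946060e-01,  9.90017277e-01, -2.93412537e-06, -1.73212597e-06]), 'ft_force': array([ 0.63043862, -0.95132956,  0.08687749]), 'moment': array([0.04665186, 0.05258303, 0.03274441]), 'grip_force': 0.0, 'grip_width': 0.08715610348402492}
```

View pics/top1.png

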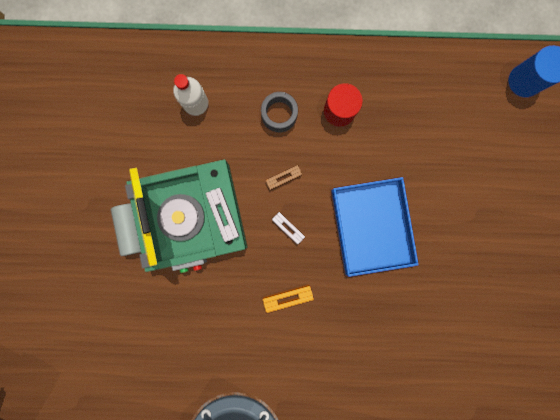

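View pics/side1.png

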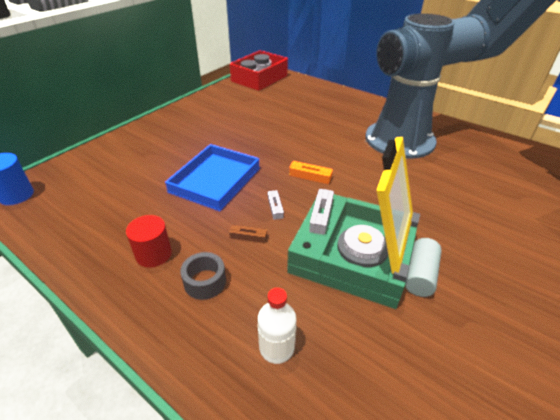

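The clamp is the larger silver bar on the ledge, at about (222,215) in the top view. The small silver, brown and orange bars are decoys. The guard is open with some lean toward the ledge, and the tray is at about (375,227).

```bash
cat >> h.py <<'E'
def unproj(d,uv,z):
    T=np.linalg.inv(d['world_to_cam']); r=T[:3,:3]@np.linalg.inv(d['mtx'])@np.array([uv[0],uv[1],1.]); c=T[:3,3]
    return c+r*(z-c[2])/r[2]
def rect(d,roi,z,thr=150):
    x0,y0,x1,y1=roi; p=d['img'][y0:y1,x0:x1].astype(int)
    m=((p.min(2)>thr)&(p.max(2)-p.min(2)<40)).astype(np.uint8)
    n,l,s,_=cv2.connectedComponentsWithStats(m); i=1+np.argmax(s[1:,4]); ys,xs=np.where(l==i)
    P=np.array([unproj(d,(x+x0,y+y0),z)[:2] for x,y in zip(xs,ys)])*1000
    (c,sz,a)=cv2.minAreaRect(P.astype(np.float32)); return np.round(c),np.round(sz),round(a,1)
E
python3 - <<'E'
from h import *
d=robot.camera('top')
print(rect(d,(200,180,240,245),.098))
for uv,z in [((226,162),.07),((245,249),.07),((134,170),.255),((153,266),.255),((403,179),.035),((417,265),.035),((333,190),.035),((348,275),.035)]:
    print(uv,np.round(unproj(d,uv,z),3))
from scipy.spatial.transform import Rotation as R
o=robot.get_obs(); print(R.from_quat(o['tool_rot']).as_matrix().round(3))
print(np.linalg.inv(d['world_to_cam'])[:3,3])
E
```

```text
(array([512.,  34.]), array([111.,  32.]), 23.0)
(226, 162) [0.627 0.032 0.07 ]
(245, 249) [ 0.44  -0.015  0.07 ]
(134, 170) [0.58  0.164 0.255]
(153, 266) [0.418 0.124 0.255]
(403, 179) [ 0.605 -0.363  0.035]
(417, 265) [ 0.413 -0.396  0.035]
(333, 190) [ 0.576 -0.206  0.035]
(348, 275) [ 0.387 -0.243  0.035]
[[-0.96   0.279 -0.   ]
 [ 0.279  0.96  -0.   ]
 [ 0.    -0.    -1.   ]]
[ 0.48993602 -0.08441516  0.94756376]
```

Emit:
{"op": "move_arm", "data": {
  "series": "-200 -186 -155 0 0 0;-200 -186 -155 0 0 0;-200 -186 -155 0 0 0;-200 -186 -155 0 0 0;-200 -186 -155 0 0 0;-200 -186 -155 0 0 0;-200 -186 -155 0 0 0;-200 -186 -155 0 0 0",
  "jaw": 1
}}

```text
time: 2.22
position: [0.3164, 0.3634, 0.4022]
tool_rot: [0.142, 0.99, 0.001, 0.002]
ft_force: [0.3, 0.9, 0.4]
grip_width: 0.0869
grip_force: 0.0
```

Emit:
{"op": "move_arm", "data": {
  "series": "-282 -263 0 0 0 0;-282 -263 0 0 0 0;-282 -263 0 0 0 0;-282 -263 0 0 0 0;-282 -263 0 0 0 0;-282 -263 0 0 0 0;-282 -263 0 0 0 0;-282 -263 0 0 0 0"
}}

```text
time: 2.88
position: [0.4857, 0.0774, 0.3999]
tool_rot: [0.141, 0.99, 0.0, 0.0]
ft_force: [0.8, 1.0, 0.0]
grip_width: 0.0869
grip_force: 0.0
```

Emit:
{"op": "move_arm", "data": {
  "series": "-37 -34 0 0 0 -39;-37 -34 0 0 0 -39;-37 -34 0 0 0 -39;-37 -34 0 0 0 -39;-37 -34 0 0 0 -39;-37 -34 0 0 0 -39;-37 -34 0 0 0 -39;-37 -34 0 0 0 -39"
}}

```text
time: 3.55
position: [0.5111, 0.0364, 0.3996]
tool_rot: [-0.197, 0.98, 0.0, 0.0]
ft_force: [-0.3, -0.2, -0.0]
grip_width: 0.0867
grip_force: 0.0
```

Run:
```python
from h import *
from scipy.spatial.transform import Rotation as R
s=robot.camera('side'); w=robot.camera('wrist')
cv2.imwrite('pics/c1.png',cv2.resize(np.hstack([s['img'],w['img']])[:,:,::-1],(800,300)))
o=robot.get_obs(); print(o['position'],R.from_quat(o['tool_rot']).as_matrix().round(3),o['q'].round(2))
nets(w,['clamp','clamp_center','guard_edge'])
```

```text
[0.51112095 0.03652632 0.39959548] [[-0.922 -0.386  0.   ]
 [-0.386  0.922  0.   ]
 [-0.    -0.    -1.   ]] [-0.15  0.22  1.49  0.    1.44 -2.11]
clamp search_frame 0.85 [ 0.486 -0.108  0.018]
clamp search_frame 0.83 [0.507 0.026 0.097]
clamp search_frame 0.57 [ 0.326 -0.115  0.029]
clamp tip_of 0.81 [ 0.322 -0.113  0.   ]
clamp tip_of 0.66 [0.513 0.029 0.071]
clamp tip_of 0.57 [ 0.486 -0.107 -0.   ]
clamp_center search_frame 0.95 [ 0.6   -0.091  0.021]
clamp_center search_frame 0.79 [ 0.328 -0.108  0.023]
clamp_center search_frame 0.71 [0.506 0.029 0.098]
clamp_center tip_of 0.85 [ 0.604 -0.094  0.008]
clamp_center tip_of 0.78 [0.509 0.033 0.083]
clamp_center tip_of 0.73 [ 0.486 -0.109  0.011]
guard_edge search_frame 0.78 [0.466 0.138 0.254]
guard_edge tip_of 0.59 [0.494 0.148 0.252]
```

View pics/c1.png

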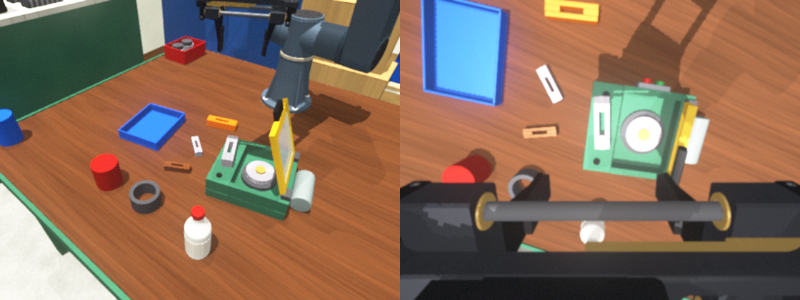

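Emit:
{"op": "move_arm", "data": {
  "series": "0 -31 150 -8 0 0;0 -31 150 -8 0 0;0 -31 150 -8 0 0;0 -31 150 -8 0 0;0 -31 150 -8 0 0;0 -31 150 -8 0 0"
}}

```text
time: 4.45
position: [0.5227, 0.0079, 0.2487]
tool_rot: [-0.197, 0.978, 0.069, -0.015]
ft_force: [0.3, -0.3, 0.7]
grip_width: 0.0871
grip_force: 0.0
```

Run:
```python
from h import *
from scipy.spatial.transform import Rotation as R
w=snap('wrist','w2'); 
o=robot.get_obs(); M=R.from_quat(o['tool_rot']).as_matrix(); print(o['position'],M.round(3))
nets(w,['clamp','clamp_center','guard_edge'])
def pj(p):
    c=w['world_to_cam']@np.r_[p,1]; return (w['mtx']@c[:3]/c[2])[:2].round()
print(pj([.511,.033,.098]))
```

```text
[0.52390372 0.00787283 0.25039661] [[-0.922 -0.383 -0.053]
 [-0.387  0.913  0.128]
 [-0.001  0.139 -0.99 ]]
clamp search_frame 0.75 [0.507 0.028 0.095]
clamp search_frame 0.73 [ 0.485 -0.112  0.022]
clamp search_frame 0.71 [ 0.602 -0.092  0.023]
clamp tip_of 0.78 [0.51  0.03  0.072]
clamp tip_of 0.71 [ 0.487 -0.108  0.001]
clamp tip_of 0.71 [ 0.604 -0.09   0.   ]
clamp_center search_frame 0.63 [ 0.486 -0.113  0.021]
clamp_center search_frame 0.58 [ 0.604 -0.095  0.021]
clamp_center search_frame 0.57 [0.507 0.029 0.099]
clamp_center tip_of 0.78 [ 0.489 -0.11   0.011]
clamp_center tip_of 0.65 [ 0.598 -0.095  0.007]
clamp_center tip_of 0.62 [0.509 0.033 0.084]
guard_edge search_frame 0.61 [0.443 0.152 0.19 ]
[291. 201.]
```

View pics/w2.png

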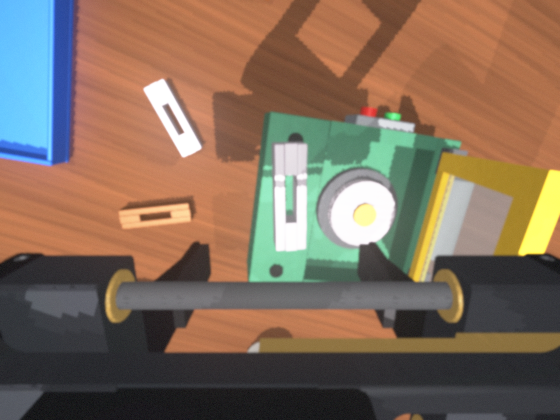

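Emit:
{"op": "move_arm", "data": {
  "series": "0 0 30 0 0 0;0 0 60 0 0 0;0 0 90 0 0 0;0 0 110 0 0 0;0 0 110 0 0 0"
}}

```text
time: 5.22
position: [0.5146, 0.0231, 0.1379]
tool_rot: [-0.197, 0.978, 0.07, -0.017]
ft_force: [-0.2, 0.1, 1.2]
grip_width: 0.0871
grip_force: 0.0
```

Emit:
{"op": "move_arm", "data": {
  "series": "0 0 15 0 0 0;0 0 30 0 0 0;0 0 40 0 0 0;0 0 40 0 0 0"
}}

```text
time: 5.55
position: [0.5148, 0.0273, 0.1007]
tool_rot: [-0.197, 0.978, 0.069, -0.014]
ft_force: [-0.3, -1.2, -0.2]
grip_width: 0.0867
grip_force: 0.0
```

Emit:
{"op": "move_arm", "data": {
  "series": "0 0 2 0 0 0;0 0 2 0 0 0;0 0 2 0 0 0;0 0 2 0 0 0;0 0 2 0 0 0;0 0 2 0 0 0;0 0 2 0 0 0;0 0 2 0 0 0",
  "jaw": 0,
  "newtons": 40
}}

```text
time: 6.22
position: [0.5143, 0.0285, 0.0993]
tool_rot: [-0.196, 0.978, 0.07, -0.014]
ft_force: [-1.8, 8.7, 5.8]
grip_width: 0.041
grip_force: 4.3
```

Emit:
{"op": "move_arm", "data": {
  "series": "0 0 0 0 0 0;0 0 0 0 0 0;0 0 0 0 0 0;0 0 0 0 0 0"
}}

```text
time: 6.55
position: [0.5133, 0.0301, 0.0998]
tool_rot: [-0.196, 0.978, 0.071, -0.015]
ft_force: [-1.3, 8.5, 7.3]
grip_width: 0.0334
grip_force: 38.9
```

Run:
```python
from h import *
w=robot.camera('wrist');s=robot.camera('side')
cv2.imwrite('pics/c2.png',np.hstack([cv2.resize(w['img'],(400,300)),cv2.resize(s['img'][130:340,270:470],(400,300))])[:,:,::-1])
```

```text
(no output)
```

View pics/c2.png

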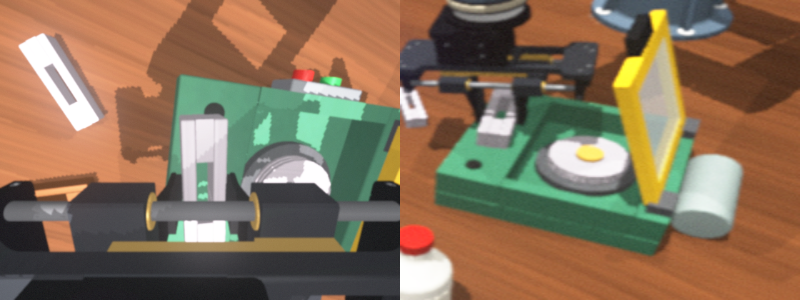

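The jaws straddle the clamp (crop at about (205,180)), the width reads 33 mm, and the guard is clear of the gripper. Lifting along the tool axis.

Emit:
{"op": "move_arm", "data": {
  "series": "0 0 -10 0 0 0;0 0 -25 0 0 0;0 0 -50 0 0 0;0 0 -75 0 0 0;0 0 -100 0 0 0;0 0 -120 0 0 0;0 0 -130 0 0 0;0 0 -130 0 0 0",
  "newtons": 50
}}

```text
time: 7.32
position: [0.5233, 0.0098, 0.2295]
tool_rot: [-0.197, 0.978, 0.067, -0.012]
ft_force: [0.4, -0.7, -4.9]
grip_width: 0.0332
grip_force: 48.1
```

Run:
```python
from h import *
from scipy.spatial.transform import Rotation as R
o=robot.get_obs(); M=R.from_quat(o['tool_rot']).as_matrix(); p=o['position']
print(p,M.round(3),o['q'].round(2),o['grip_width'])
# target: over tray, long axis (tool x) along tray long axis yaw 10, tool down
y=np.deg2rad(100); Y=np.array([np.cos(y),np.sin(y),0]);Z=np.array([0,0,-1.]);X=np.cross(Y,Z)
T=np.c_[X,Y,Z]; print((M.T@(np.array([.495,-.303,.22])-p)*1000).round(), np.rad2deg(R.from_matrix(M.T@T).as_rotvec()).round(1))
s=robot.camera('side')
cv2.imwrite('pics/s3.png',cv2.resize(s['img'][100:310,150:430],(800,600))[:,:,::-1])
```

```text
[0.52330127 0.00983137 0.22949268] [[-0.922 -0.384 -0.049]
 [-0.387  0.913  0.127]
 [-0.003  0.136 -0.991]] [-0.26  0.43  1.67  0.12  1.12 -2.28] 0.0331611623181784
[ 147. -276.  -29.] [ 7.8 -0.7 12.8]
```

View pics/s3.png

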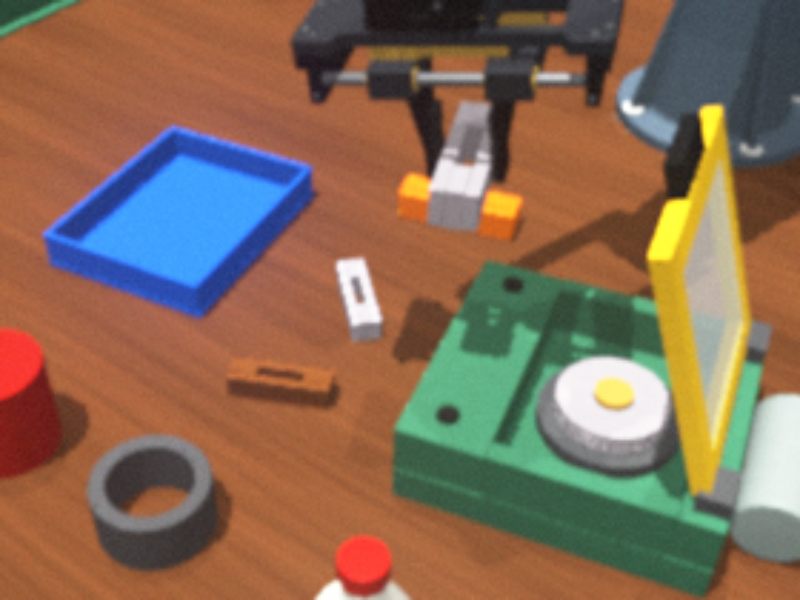

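Emit:
{"op": "move_arm", "data": {
  "series": "147 -276 -29 7.8 -0.7 12.8;147 -276 -29 7.8 -0.7 12.8;147 -276 -29 7.8 -0.7 12.8;147 -276 -29 7.8 -0.7 12.8;147 -276 -29 7.8 -0.7 12.8;147 -276 -29 7.8 -0.7 12.8;147 -276 -29 7.8 -0.7 12.8;147 -276 -29 7.8 -0.7 12.8"
}}

```text
time: 8.03
position: [0.4925, -0.3063, 0.2155]
tool_rot: [-0.086, 0.996, 0.001, -0.003]
ft_force: [0.8, -0.6, -5.1]
grip_width: 0.0328
grip_force: 48.1
```

Emit:
{"op": "move_arm", "data": {
  "series": "0 0 0 0 0 0;0 0 40 0 0 0;0 0 80 0 0 0;0 0 120 0 0 0;0 0 140 0 0 0;0 0 150 0 0 0;0 0 150 0 0 0"
}}

```text
time: 8.62
position: [0.4911, -0.2992, 0.0641]
tool_rot: [-0.087, 0.996, 0.005, -0.005]
ft_force: [0.1, 0.7, -5.2]
grip_width: 0.0331
grip_force: 48.1
```

Lower gently in small steps.

Emit:
{"op": "move_arm", "data": {
  "series": "0 0 6 0 0 0;0 0 12 0 0 0;0 0 18 0 0 0;0 0 22 0 0 0;0 0 24 0 0 0;0 0 24 0 0 0"
}}

```text
time: 9.12
position: [0.4932, -0.3016, 0.0441]
tool_rot: [-0.087, 0.996, 0.001, -0.002]
ft_force: [-0.7, -0.2, -4.9]
grip_width: 0.0331
grip_force: 48.1
```

Emit:
{"op": "move_arm", "data": {
  "series": "0 0 3 0 0 0;0 0 6 0 0 0;0 0 6 0 0 0"
}}

```text
time: 9.37
position: [0.4931, -0.3015, 0.0377]
tool_rot: [-0.087, 0.996, 0.001, -0.002]
ft_force: [0.1, 0.0, -5.8]
grip_width: 0.0333
grip_force: 48.1
```

Emit:
{"op": "move_arm", "data": {
  "series": "0 0 2 0 0 0;0 0 3 0 0 0;0 0 3 0 0 0"
}}

```text
time: 9.62
position: [0.4933, -0.3017, 0.0368]
tool_rot: [-0.087, 0.996, 0.001, -0.002]
ft_force: [-3.1, 1.0, 7.1]
grip_width: 0.0331
grip_force: 48.1
```

Emit:
{"op": "move_arm", "data": {
  "series": "0 0 -1 0 0 0;0 0 -1 0 0 0;0 0 -1 0 0 0;0 0 -1 0 0 0",
  "jaw": 0.7
}}

```text
time: 9.95
position: [0.4937, -0.302, 0.0364]
tool_rot: [-0.087, 0.996, 0.001, -0.002]
ft_force: [0.0, -0.1, 0.0]
grip_width: 0.0522
grip_force: 0.0
```

Emit:
{"op": "move_arm", "data": {
  "series": "0 0 -20 0 0 0;0 0 -60 0 0 0;0 0 -100 0 0 0;0 0 -140 0 0 0;0 0 -180 0 0 0;0 0 -220 0 0 0;0 0 -260 0 0 0;0 0 -300 0 0 0"
}}

```text
time: 10.62
position: [0.4941, -0.3018, 0.3382]
tool_rot: [-0.087, 0.996, 0.001, -0.002]
ft_force: [1.5, 0.1, -1.6]
grip_width: 0.0612
grip_force: 0.0
```

Emit:
{"op": "move_arm", "data": {
  "series": "0 0 -40 0 0 0;0 0 -72 0 0 0;0 0 -72 0 0 0",
  "jaw": 0
}}

```text
time: 10.87
position: [0.4972, -0.3043, 0.4166]
tool_rot: [-0.087, 0.996, -0.005, 0.004]
ft_force: [0.5, -1.3, 0.5]
grip_width: 0.0481
grip_force: 0.0
```

Run:
```python
from h import *
from scipy.spatial.transform import Rotation as R
o=robot.get_obs(); M=R.from_quat(o['tool_rot']).as_matrix(); p=o['position']
print(p,o['grip_width'])
y=np.deg2rad(104); Y=np.array([np.cos(y),np.sin(y),0]);Z=np.array([0,0,-1.]);T=np.c_[np.cross(Y,Z),Y,Z]
print((M.T@(np.array([.488,.195,.41])-p)*1000).round(), np.rad2deg(R.from_matrix(M.T@T).as_rotvec()).round(1))
t=robot.camera('top'); nets(t,['guard_edge','guard_hinge','clamp'])
s=robot.camera('side'); nets(s,['guard_edge','guard_hinge'])
cv2.imwrite('pics/c4.png',np.hstack([t['img'][:,100:500],s['img'][50:470,80:480][:370] if 0 else cv2.resize(s['img'],(400,420))])[:,:,::-1])
```

```text
[ 0.49717403 -0.30432194  0.41656752] 0.04810697101049421
[-78. 493.   2.] [-0.6  0.3 -4. ]
guard_edge search_frame 0.59 [0.499 0.139 0.251]
guard_edge tip_of 0.97 [0.498 0.143 0.25 ]
guard_hinge search_frame 0.68 [0.499 0.144 0.246]
guard_hinge tip_of 0.58 [0.486 0.202 0.076]
clamp search_frame 0.86 [ 0.601 -0.094  0.02 ]
clamp search_frame 0.81 [ 0.484 -0.113  0.019]
clamp search_frame 0.79 [ 0.492 -0.298  0.03 ]
clamp tip_of 0.98 [ 0.49  -0.304  0.002]
clamp tip_of 0.81 [ 0.486 -0.108 -0.002]
clamp tip_of 0.6 [ 0.603 -0.09  -0.   ]
guard_edge search_frame 0.63 [0.52  0.177 0.193]
guard_edge search_frame 0.35 [ 0.778 -0.198  0.069]
guard_edge tip_of 0.92 [0.499 0.147 0.248]
guard_hinge search_frame 0.79 [0.523 0.179 0.194]
guard_hinge search_frame 0.49 [ 0.756 -0.075  0.033]
guard_hinge tip_of 0.66 [0.484 0.204 0.082]
```

View pics/c4.png

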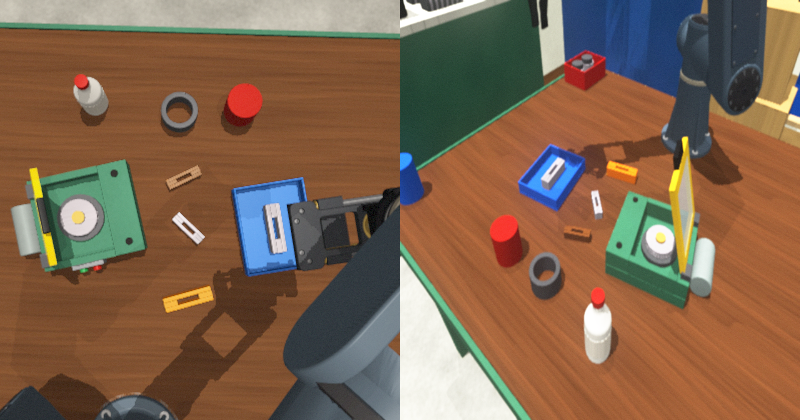

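The clamp lies flat in the tray, at about (276,228) in the left picture. Next I go over the guard to its outer side.

Emit:
{"op": "move_arm", "data": {
  "series": "-39 247 2 0 0 -4;-39 247 2 0 0 -4;-39 247 2 0 0 -4;-39 247 2 0 0 -4;-39 247 2 0 0 -4;-39 247 2 0 0 -4;-39 247 2 0 0 -4"
}}

```text
time: 12.05
position: [0.4889, -0.0453, 0.4068]
tool_rot: [-0.125, 0.992, 0.003, -0.002]
ft_force: [0.5, -0.1, 0.3]
grip_width: 0.0006
grip_force: 0.0
```

```bash
cat > g.py <<'E'
from h import *
from scipy.spatial.transform import Rotation as R
H=np.array([.485,.204,.079]); a=np.deg2rad(14); U=np.array([np.sin(a),-np.cos(a),0]); Zw=np.array([0,0,1.])
def tcp(psi,r=.168,off=.006,back=.015):
    c,s=np.cos(psi),np.sin(psi)
    return H+r*(c*U+s*Zw)+off*(-s*U+c*Zw)-back*U+.022*Zw
def rel(P):
    o=robot.get_obs(); M=R.from_quat(o['tool_rot']).as_matrix()
    y=np.deg2rad(104); Y=np.array([np.cos(y),np.sin(y),0]);T=np.c_[np.cross(Y,-Zw),Y,-Zw]
    return (M.T@(P-o['position'])*1000).round(), np.rad2deg(R.from_matrix(M.T@T).as_rotvec()).round(1)
E
python3 - <<'E'
from g import *
print(robot.get_obs()['position'],rel(np.array([.488,.195,.41])))
E
```

```text
[ 0.48892721 -0.04534313  0.40680475] (array([-59., 233.,  -2.]), array([ 0.4, -0.2,  0.4]))
```

Emit:
{"op": "move_arm", "data": {
  "series": "-59 233 0 0 0 0;-59 233 0 0 0 0;-59 233 0 0 0 0;-59 233 0 0 0 0;-59 233 0 0 0 0;-59 233 0 0 0 0;-59 233 0 0 0 0"
}}

```text
time: 12.63
position: [0.4909, 0.1931, 0.407]
tool_rot: [-0.125, 0.992, 0.003, -0.002]
ft_force: [0.5, -0.3, -0.0]
grip_width: 0.0004
grip_force: 0.0
```

Run:
```python
from g import *
print(robot.get_obs()['position'],rel(tcp(1.24)-.025*U))
```

```text
[0.49085143 0.19307121 0.40695368] (array([  3.,   2., 145.]), array([ 0.3, -0.1,  0.4]))
```

Emit:
{"op": "move_arm", "data": {
  "series": "3 2 35 0 0 0;3 2 70 0 0 0;3 2 105 0 0 0;3 2 130 0 0 0;3 2 145 0 0 0;3 2 145 0 0 0"
}}

```text
time: 13.13
position: [0.4851, 0.1882, 0.2584]
tool_rot: [-0.121, 0.993, 0.001, -0.006]
ft_force: [-0.6, 0.2, 0.1]
grip_width: 0.0008
grip_force: 0.0
```

Run:
```python
from g import *
print(robot.get_obs()['position'])
for p in [1.24,1.2,1.1,1,.9,.8,.7,.6,.5,.4,.3,.2,.1,.05,0]: print(p,rel(tcp(p)))
s=robot.camera('side'); cv2.imwrite('pics/s5.png',cv2.resize(s['img'][80:290,270:550],(800,600))[:,:,::-1])
```

```text
[0.4851167  0.1881737  0.25835763]
1.24 (array([ -4., -18.,  -4.]), array([ 0.2, -0.7, -0. ]))
1.2 (array([ -4., -25.,  -2.]), array([ 0.2, -0.7, -0. ]))
1.1 (array([ -4., -40.,   5.]), array([ 0.2, -0.7, -0. ]))
1 (array([ -4., -55.,  13.]), array([ 0.2, -0.7, -0. ]))
0.9 (array([ -4., -69.,  22.]), array([ 0.2, -0.7, -0. ]))
0.8 (array([ -4., -82.,  32.]), array([ 0.2, -0.7, -0. ]))
0.7 (array([ -4., -94.,  44.]), array([ 0.2, -0.7, -0. ]))
0.6 (array([  -4., -105.,   57.]), array([ 0.2, -0.7, -0. ]))
0.5 (array([  -5., -114.,   71.]), array([ 0.2, -0.7, -0. ]))
0.4 (array([  -5., -122.,   86.]), array([ 0.2, -0.7, -0. ]))
0.3 (array([  -5., -129.,  102.]), array([ 0.2, -0.7, -0. ]))
0.2 (array([  -5., -133.,  118.]), array([ 0.2, -0.7, -0. ]))
0.1 (array([  -5., -137.,  134.]), array([ 0.2, -0.7, -0. ]))
0.05 (array([  -6., -138.,  142.]), array([ 0.2, -0.7, -0. ]))
0 (array([  -6., -138.,  151.]), array([ 0.2, -0.7, -0. ]))
```

View pics/s5.png

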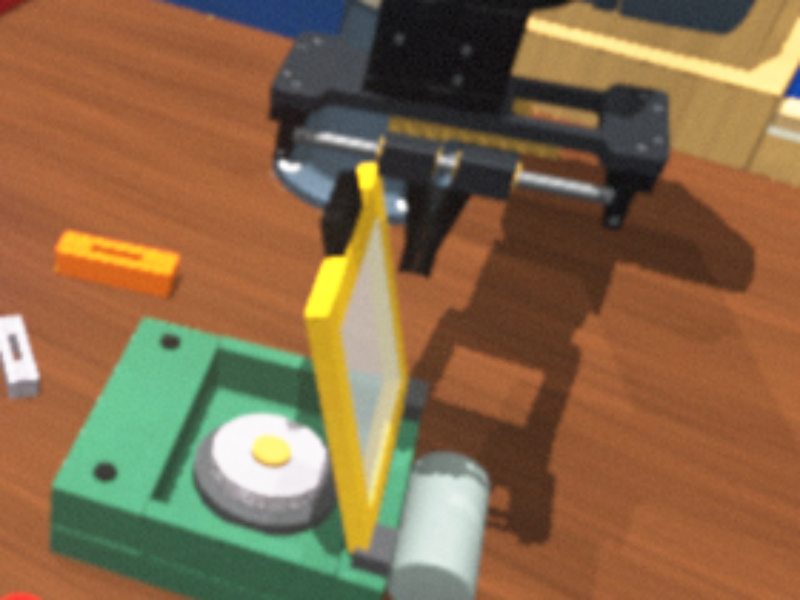

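The fingertips (about (415,270)) are behind the guard near its free edge. Starting the push slowly.

Emit:
{"op": "move_arm", "data": {
  "series": "-4 -6 -4 0 0 0;-4 -10 -4 0 0 0;-4 -14 -4 0 0 0;-4 -18 -4 0 0 0;-4 -21 -3 0 0 0;-4 -25 -2 0 0 0;-4 -29 -1 0 0 0;-4 -33 2 0 0 0"
}}

```text
time: 13.85
position: [0.4994, 0.1589, 0.2606]
tool_rot: [-0.122, 0.993, 0.002, -0.001]
ft_force: [-1.0, 3.9, 3.3]
grip_width: 0.0003
grip_force: 2.0
```

Emit:
{"op": "move_arm", "data": {
  "series": "0 -7 3 0 0 0;0 -14 7 0 0 0;0 -22 11 0 0 0;0 -29 15 0 0 0;0 -36 20 0 0 0;0 -43 25 0 0 0;0 -49 30 0 0 0;0 -55 36 0 0 0"
}}

```text
time: 14.52
position: [0.5126, 0.1042, 0.2233]
tool_rot: [-0.122, 0.993, 0.001, -0.002]
ft_force: [1.2, 1.0, 4.0]
grip_width: 0.0004
grip_force: 1.6
```

Run:
```python
from g import *
print(robot.get_obs()['position'])
for p in [.75,.7,.6,.5,.4,.3,.2,.1,.05,0]: print(p,rel(tcp(p)))
```

```text
[0.51262417 0.10418446 0.22327216]
0.75 (array([ 3., -0.,  3.]), array([ 0.1, -0.2, -0. ]))
0.7 (array([ 3., -6.,  9.]), array([ 0.1, -0.2, -0. ]))
0.6 (array([  3., -17.,  22.]), array([ 0.1, -0.2, -0. ]))
0.5 (array([  3., -26.,  36.]), array([ 0.1, -0.2, -0. ]))
0.4 (array([  2., -34.,  51.]), array([ 0.1, -0.2, -0. ]))
0.3 (array([  2., -40.,  67.]), array([ 0.1, -0.2, -0. ]))
0.2 (array([  2., -45.,  83.]), array([ 0.1, -0.2, -0. ]))
0.1 (array([  2., -48.,  99.]), array([ 0.1, -0.2, -0. ]))
0.05 (array([  2., -49., 108.]), array([ 0.1, -0.2, -0. ]))
0 (array([  2., -50., 116.]), array([ 0.1, -0.2, -0. ]))
```

Emit:
{"op": "move_arm", "data": {
  "series": "2 -6 6 0 0 0;2 -11 12 0 0 0;2 -16 18 0 0 0;2 -21 25 0 0 0;2 -25 32 0 0 0;2 -29 39 0 0 0;2 -33 46 0 0 0;2 -36 54 0 0 0"
}}

```text
time: 15.18
position: [0.5186, 0.0694, 0.1689]
tool_rot: [-0.122, 0.993, 0.001, -0.002]
ft_force: [0.0, -0.6, 4.1]
grip_width: 0.0008
grip_force: 1.4
```

Emit:
{"op": "move_arm", "data": {
  "series": "0 -3 7 0 0 0;0 -5 14 0 0 0;0 -7 21 0 0 0;0 -9 27 0 0 0;0 -10 32 0 0 0;0 -11 36 0 0 0;0 -12 40 0 0 0"
}}

```text
time: 15.77
position: [0.5213, 0.0584, 0.1291]
tool_rot: [-0.122, 0.993, 0.001, -0.002]
ft_force: [0.1, 0.4, 2.0]
grip_width: 0.0003
grip_force: 1.1
```

Run:
```python
from g import *
print(robot.get_obs()['position'],robot.get_obs()['ft_force'])
for p in [.1,.05,0]: print(p,rel(tcp(p)))
s=robot.camera('side'); nets(s,['guard_edge'])
```

```text
[0.52134062 0.05838319 0.12911903] [0.11316276 0.39889232 1.97109728]
0.1 (array([ 0., -1.,  5.]), array([ 0.2, -0.2, -0. ]))
0.05 (array([-0., -2., 14.]), array([ 0.2, -0.2, -0. ]))
0 (array([-0., -3., 22.]), array([ 0.2, -0.2, -0. ]))
guard_edge search_frame 0.62 [0.527 0.128 0.099]
guard_edge tip_of 0.57 [0.527 0.035 0.107]
```

Now the last 22 mm, slowly.

Emit:
{"op": "move_arm", "data": {
  "series": "0 -1 3 0 0 0;0 -1 6 0 0 0;0 -2 9 0 0 0;0 -2 12 0 0 0;0 -2 14 0 0 0;0 -2 16 0 0 0;0 -2 16 0 0 0"
}}

```text
time: 16.5
position: [0.5219, 0.0562, 0.1132]
tool_rot: [-0.122, 0.993, 0.001, -0.002]
ft_force: [0.0, 0.5, 0.6]
grip_width: 0.0002
grip_force: 0.0
```

Emit:
{"op": "move_arm", "data": {
  "series": "0 0 1 0 0 0;0 0 2 0 0 0;0 0 3 0 0 0;0 0 3 0 0 0"
}}

```text
time: 16.83
position: [0.5221, 0.0562, 0.1105]
tool_rot: [-0.122, 0.993, 0.001, -0.002]
ft_force: [0.2, -0.6, 0.9]
grip_width: 0.0002
grip_force: 0.3
```

Emit:
{"op": "move_arm", "data": {
  "series": "0 0 1 0 0 0;0 0 2 0 0 0;0 0 2 0 0 0"
}}

```text
time: 17.08
position: [0.5221, 0.0563, 0.1085]
tool_rot: [-0.122, 0.993, 0.001, -0.002]
ft_force: [0.2, -0.6, 0.6]
grip_width: 0.0008
grip_force: 0.4
```

Emit:
{"op": "move_arm", "data": {
  "series": "0 0 0.5 0 0 0;0 0 1 0 0 0;0 0 1 0 0 0"
}}

```text
time: 17.33
position: [0.5222, 0.0564, 0.1076]
tool_rot: [-0.122, 0.993, 0.001, -0.002]
ft_force: [-0.6, -1.3, 1.6]
grip_width: 0.0001
grip_force: 0.7
```

Emit:
{"op": "move_arm", "data": {
  "series": "0 0 0.5 0 0 0;0 0 1 0 0 0;0 0 1 0 0 0;0 0 1 0 0 0"
}}

```text
time: 17.67
position: [0.5221, 0.0564, 0.1074]
tool_rot: [-0.122, 0.993, 0.001, -0.002]
ft_force: [-1.9, -1.0, 6.9]
grip_width: 0.0007
grip_force: 3.7
```

Emit:
{"op": "move_arm", "data": {
  "series": "0 0 0.5 0 0 0;0 0 1 0 0 0;0 0 1 0 0 0;0 0 1 0 0 0"
}}

```text
time: 18.0
position: [0.5222, 0.0564, 0.1073]
tool_rot: [-0.122, 0.993, 0.001, -0.001]
ft_force: [-2.2, -1.6, 14.1]
grip_width: 0.0002
grip_force: 7.2
```

The guard is on its stops: z no longer changes while the force rises. Backing off.

Emit:
{"op": "move_arm", "data": {
  "series": "0 0 -2 0 0 0;0 0 -10 0 0 0;0 0 -30 0 0 0;0 0 -60 0 0 0;0 0 -90 0 0 0;0 0 -120 0 0 0;0 0 -150 0 0 0;0 0 -150 0 0 0"
}}

```text
time: 18.67
position: [0.5259, 0.0562, 0.2615]
tool_rot: [-0.122, 0.993, 0.0, 0.004]
ft_force: [0.8, -0.4, 0.9]
grip_width: 0.0005
grip_force: 0.0
```

Run:
```python
from h import *
s=robot.camera('side'); t=robot.camera('top'); nets(s,['guard_edge']); nets(t,['guard_edge','clamp','rings','oil','tin'],1)
cv2.imwrite('pics/c6.png',np.hstack([t['img'][:,100:500],cv2.resize(s['img'][130:340,270:470],(400,420))])[:,:,::-1])
```

```text
guard_edge search_frame 0.97 [0.521 0.119 0.084]
guard_edge tip_of 0.59 [0.526 0.029 0.08 ]
guard_edge search_frame 0.57 [0.466 0.053 0.085]
guard_edge tip_of 0.84 [0.526 0.024 0.078]
clamp search_frame 0.97 [ 0.49 -0.3   0.03]
clamp tip_of 0.86 [ 0.603 -0.091  0.001]
rings search_frame 0.62 [ 0.752 -0.077  0.047]
rings tip_of 0.63 [ 0.748 -0.081  0.002]
oil search_frame 0.85 [0.759 0.109 0.104]
oil tip_of 0.85 [0.774 0.121 0.005]
tin search_frame 0.94 [ 0.76  -0.221  0.08 ]
tin tip_of 0.74 [ 0.768 -0.226  0.002]
```

View pics/c6.png

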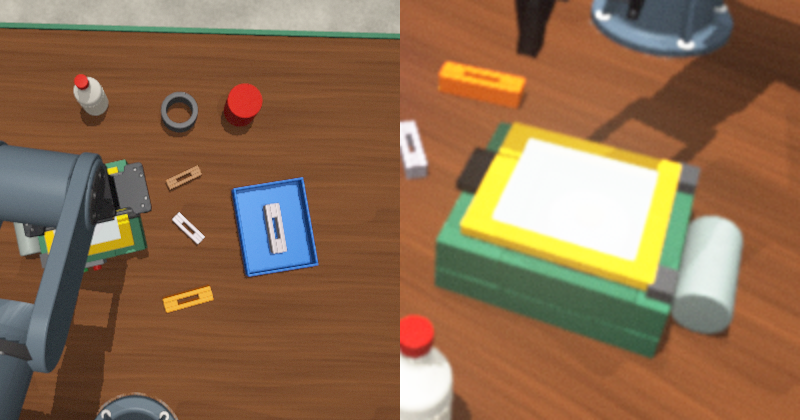

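The guard is level and shut, the clamp lies flat in the tray at about (276,228), and the rings, bottle and tin have not moved.

```bash
python3 -c "
from rig import robot
print(robot.hand_in())"
```

```text
the job is handed in; nothing more can be done
None
```

The clamp is lying flat in the blue tray, the guard is fully down on its stops, the rings, bottle and tin are where they were, and the job is handed in at about 19 s (final push about 14 N, against the 2–6 N you gave).

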